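# Hold the spring hardness tester on the finished fill

### The job

Three round losses in the practice panel on the sloping rest are being filled with putty: one fill is finished, level with the panel's face, the other two are still only partly filled. Take the spring hardness tester out of its storage block and hold it square to the panel's face with its plunger on the middle of the finished fill (where the four pencil ticks round it point), pressed gently until the ring engraved on the plunger reaches the nose, about 6 mm in, and never against its stop; touch nothing else on the panel, the partly filled losses included, and leave the other things on the table undisturbed. Finish while still holding the tester pressed on the spot: do not put it down or let go.

Things in the scene. Friction and masses are not known exactly. Their poses are not given: they have to be found in the camera images.
- panel: fixed wooden practice panel, 260 mm wide (y), 150 mm up the slope, on a wooden rest of 240 mm width. Origin on the table under the middle of its face; x to the raised back edge, z up. The face rises 0.35 rad towards +x; height 66 mm in the middle, 40 front, 92 back. Three round losses, 36 mm wide, 14 mm deep, centres at x = 0, y = -75, 0, 75, z = 66 mm, each with four pencil ticks round it
- fill_1: one of three round putty fills, 36 mm across, rigid, each in one of the losses; fixed. Origin: the centre of that loss's mouth, in the plane of the panel's face; x, y, z as the panel's (z vertical). Which fill lies in which loss changes
- fill_2: one of three round putty fills, 36 mm across, rigid, each in one of the losses; fixed. Origin: the centre of that loss's mouth, in the plane of the panel's face; x, y, z as the panel's (z vertical). Which fill lies in which loss changes
- fill_3: one of three round putty fills, 36 mm across, rigid, each in one of the losses; fixed. Origin: the centre of that loss's mouth, in the plane of the panel's face; x, y, z as the panel's (z vertical). Which fill lies in which loss changes
- fill_1_top (a point): middle of the top surface of fill_1; its z axis is the outward normal of the panel's face. One of the three fills is finished: this point is then in the plane of the face (it coincides with the fill's origin); on the two partly filled ones it lies 9 mm lower, measured square to the face
- fill_2_top (a point): middle of the top surface of fill_2; its z axis is the outward normal of the panel's face. One of the three fills is finished: this point is then in the plane of the face (it coincides with the fill's origin); on the two partly filled ones it lies 9 mm lower, measured square to the face
- fill_3_top (a point): middle of the top surface of fill_3; its z axis is the outward normal of the panel's face. One of the three fills is finished: this point is then in the plane of the face (it coincides with the fill's origin); on the two partly filled ones it lies 9 mm lower, measured square to the face
- tester: round metal spring hardness tester, loose, about 0.15 kg, upright in the block. Origin: centre of the flat nose of the barrel; z up the barrel to the black cap. Barrel 24 mm in diameter, collar 36 mm in diameter at z = 38 to 44 mm (rests on the block), above it the barrel to grip, 24 mm in diameter, z = 44 to 96 mm, cap to 102 mm. The free plunger sticks out 14 mm below the nose
- plunger_tip (a point): middle of the plunger's flat end, 7 mm across; on the tester's axis, 14 mm below its origin when the plunger is free, 8 mm when it is pressed to the ring
- plunger (a joint): how far the plunger is pressed into the barrel, m: 0 free, 0.006 with the engraved ring at the nose, 0.012 at its stop. Spring: 1 N to start it, then 0.5 N per mm (4 N at the ring, 7 N at the stop)
- block: dark wooden storage block 62 mm (x) by 100 mm (y), 70 mm tall, fixed; origin at the centre of its underside; a black rubber reference disc (33 mm across, standing 3.5 mm proud) is set in its top at y = -27 mm
- block_bore (a point): centre of the mouth of the block's bore (27 mm across, right through), at y = +22 mm on the block's top, 70 mm above the table: the tester stands in it, its nose 38 mm below the mouth, and comes out straight up
- weight_1: green felt-covered weight 34 x 56 x 23 mm, a bystander; origin under its centre
- weight_2: dark red felt-covered weight 34 x 56 x 23 mm, a bystander; origin under its centre
- bottle_a: brown bottle with black cap, 57 mm across, 106 mm tall, a bystander; origin under its centre
- bottle_c: white bottle with blue cap, 50 mm across, 102 mm tall, a bystander; origin under its centre
- loupe: black stand loupe 42 mm across and tall, a bystander; origin under its centre
- eraser: eraser in a blue sleeve 21 x 42 x 13 mm, a bystander; origin under its centre
- dish_1: small glass dish 57 mm across, 12 mm tall, a bystander; origin under its centre
- swab_block: wooden swab holder 36 x 128 mm with upright swabs, 170 mm tall, a bystander; origin under its centre

How it is judged (in metres and radians):
On the way:
1. the tester, held in the gripper, has been drawn up out of its block (z of plunger_tip in the frame of block_bore above 0.005 m and contact force between the fingers and tester above 1 N), for 0.2 s.
At the end, for the whole second after the job is handed in: Tester still gripped, at rest, free of panel and block: tip within 6 mm of the middle of the level fill, axis within 0.12 rad of square to the face, plunger 3 to 9 mm in (ring at 6), bearing with 2 to 6.5 N; bystanders within 15 mm of where they stood (((z of fill_1_top in the frame of panel above 0.063 m and distance between plunger_tip and fill_1_top below 0.006 m and angle between the z axis of tester and the z axis of fill_1_top, either way round below 0.12 rad and contact force between tester and fill_1 between 2 and 6.5 N) or (z of fill_2_top in the frame of panel above 0.063 m and distance between plunger_tip and fill_2_top below 0.006 m and angle between the z axis of tester and the z axis of fill_2_top, either way round below 0.12 rad and contact force between tester and fill_2 between 2 and 6.5 N) or (z of fill_3_top in the frame of panel above 0.063 m and distance between plunger_tip and fill_3_top below 0.006 m and angle between the z axis of tester and the z axis of fill_3_top, either way round below 0.12 rad and contact force between tester and fill_3 between 2 and 6.5 N)) and value of joint plunger between 0.003 and 0.009 m and contact force between the fingers and tester above 2 N and contact force between tester and panel below 0.3 N and contact force between tester and block below 0.1 N and linear speed of tester below 0.01 m/s and distance of each of weight_1, weight_2, bottle_a, bottle_c, loupe, eraser, dish_1, swab_block from where it was at the start of the episode below 0.015 m); the arm keeps its last pose, push and grip.
It fails at once if the plunger is driven against its stop (value of joint plunger above 0.0115 m).
It fails at once if the tester touches a partly filled loss ((not (z of fill_1_top in the frame of panel above 0.063 m) and contact force between tester and fill_1 above 0.5 N) or (not (z of fill_2_top in the frame of panel above 0.063 m) and contact force between tester and fill_2 above 0.5 N) or (not (z of fill_3_top in the frame of panel above 0.063 m) and contact force between tester and fill_3 above 0.5 N)).
It fails at once if the tester or the robot knocks against the panel's wood or its rest (contact force between any of tester, the arm, the fingers and panel above 2 N).
It fails at once if the fingers or the arm touch a fill (contact force between any of the arm, the fingers and fill_1 above 1 N or contact force between any of the arm, the fingers and fill_2 above 1 N or contact force between any of the arm, the fingers and fill_3 above 1 N).
It fails at once if a bystander is knocked about (distance of any of weight_1, weight_2, bottle_a, bottle_c, loupe, eraser, dish_1, swab_block from where it was at the start of the episode above 0.03 m).
It also fails if it takes over 38 s, if anything falls off the work surface, if the arm or the gripper's body presses on something with over 40 N, if the wrist force passes 120 N, or if a joint passes its speed limit or range.

### The arm

A 6-joint arm with a two-finger parallel gripper is mounted at the origin on a cart in front of the work surface, level with it; the furniture and walls round the work are solid. World frame = base frame: x ahead of the robot, y to its left, z up, the work surface at z = 0. Lengths are in mm, angles in degrees, forces in N, time in s.
With the tool pointing down it reaches from about 350 to 950 mm from the base axis. Payload 17.4 kg.
Tool frame: the origin (TCP) lies midway between the tips of the shut fingers; the grasp point (between the pads) lies 19 mm behind it; z points along the fingers, y is the line along which they close (so a half turn about z gives the same grasp; the last joint's range is limited). The gripper opens to 93 mm and grips with 3 to 60 N. Pads are 15 mm wide; open, the fingers measure 128 mm over their backs; the gripper's body (75 mm by 188 mm) begins 65 mm behind the grasp point.
Start: joints at [66.99, 6.646, 82.598, -0, 90.757, -2.166], TCP at [240.192, 630.825, 179.346] pointing down, gripper open.
Joint ranges: [-162.19, 162.19], [-47.58, 125.68], [4.15, 143.07], [-65.23, 245.23], [0.69, 171.88], [-170.13, 170.13]. Speed limits (degrees/s): [108.29, 108.29, 127.2, 180, 180, 180].

### API

Orientations are given as a 3x3 rotation matrix whose columns are the frame's x, y, z axes.
In Python, from station import arm, cams, models gives the robot as it stands.
- The arm moves only by the tool jog_arm, never from a script. Its argument "steps" is a list of rows, each an object of numbers: "x", "y", "z": the shift along the tool's x, y, z scaled (see below); "wx", "wy", "wz": the turn, a rotation vector about the tool's x, y, z scaled (see below); "gripper": the finger opening in mm, from 0 to 93. In form: [{"x": .., "y": .., "z": .., "wx": .., "wy": .., "wz": .., "gripper": ..}, ...]. A call has 1 to 10 rows; each row shifts and turns the commanded pose from where the row before left it, along the tool's axes as they then stand; what a row does not reach is not made up. The controller multiplies each number of a shift by 0.04 m and each number of a turn by 0.1 rad. A row lasts 1/8 s, in which the tool goes at most 62.5 mm and 10.7 degrees, less where a joint would pass 70% of its speed; a pose out of reach is approached as far as the arm can. A call with a number of a shift or a turn outside -1 to 1 is refused whole. A call with a gripper value outside its range is refused whole. The fingers move at their own pace and stop on an object; "force" is the grip in N (left out, the last holds). Time passes only in rows, so rows that do not move let the fingers close. It gives the time, the measured TCP pose, the force, the opening and the grip force at its end, in the units of the state.
- arm.sense(): the state, without advancing time (a new reading comes with each control period).
- cams.capture(name): name is "scene" or "top" or "wrist"; returns (picture, depth): 400x640x3 uint8, red, green, blue; 400x640 float32, mm along the optical axis (not along the pixel's ray), 0 where there is no reading.
- cams.camera_info(name): a dict with "fx", "fy", "cx", "cy" (pixels), "pose" (4x4, takes a point from camera to world coordinates). Camera axes: x right, y down, z forward; pixel columns grow to the right and rows downward; lengths in mm; the calibration is good to about 2 mm. A picture is of the moment at which its call begins: read the wrist's pose just before it. camera_info takes no time and is no camera call; for the wrist camera it gives the pose at the moment of the call.
- arm.sign_off(): hands the job in; it is judged then, once.
Trained networks look in the newest picture that a camera, given by its name, has taken for a name from the list of things; names that differ only in an ending like _2 or _b are one class to them, and where a whole thing is asked for, a point or a joint stands for the part that bears it (a point fixed in the world has none). Each returns a list of dicts, best first, with "score" (0 to 1); they miss things now and then, are a little off and sometimes report something else, mostly with a low value. They report only what shows in the picture. A call takes as long as a camera call.
- models.cut_out(query, camera): "pixels" (400x640 bool, what is visible of it) and "at" ([column, row] in pixels, amid what is visible of it).
The state is a dict: "t": time; "joint_positions": joint angles; "joint_vel": joint speeds; "joint_efforts": joint torques, N m; "ee_pos": TCP position; "orientation": TCP orientation; "ft_force": force on the tool from outside, world axes, zero at the start; "wrist_torque": the same for the moment, N m; "grip_width": opening from 0.0 (shut) to 1.0 (fully open); "finger_force": force on a finger pad.
Only numpy, scipy, OpenCV 4.12 (cv2) and the standard library are available. Lean on these libraries where they do the work, as an engineer would, in place of code of your own. Each camera call takes 0.05 s, during which the arm holds its last target. There are 200 camera calls.

## Working session

There is one attempt and no reset: what is moved stays moved. The work goes in short steps, Python scripts to look and compute and a tool call to move; the robot and the scene stay as the last step left them, time stands still between calls to the robot, and variables do not carry over. Pictures are saved under pics/ and viewed, at most 10 in all, crops included, and the job is handed in when it is done.

Besides the shell and the picture viewer there is one more tool, called as name(argument=value, ...), one argument or row to a line, values as JSON. jog_arm: Moves the arm, as the interface text tells. Its arguments: {"type":"object","properties":{"steps":{"type":"array"},"force":{"type":"number"}},"required":["steps"]}

```bash
mkdir -p pics; cat > h.py <<'E'
import numpy as np, cv2
from station import arm, cams, models
def cloud(n,d):
    i=cams.camera_info(n); v,u=np.mgrid[0:400,0:640]
    p=np.stack([(u-i['cx'])/i['fx']*d,(v-i['cy'])/i['fy']*d,d],-1)
    P=np.array(i['pose']); return p@P[:3,:3].T+P[:3,3]
def save(n,im): cv2.imwrite('pics/'+n+'.png',im[:,:,::-1])
E
python3 - <<'E'
from h import *
np.set_printoptions(precision=1,suppress=True)
s=arm.sense(); print(s['t'],s['ee_pos'],s['orientation'])
a,d=cams.capture('top'); b,e=cams.capture('scene')
save('both',cv2.resize(np.vstack([a,b]),(800,1000))[:, :] if 0 else a); save('scene',b)
for n,dd in(('top',d),('scene',e)):
    c=cloud(n,dd); print(n,cams.camera_info(n)['pose'])
    for q in['panel','fill_1','tester','block','weight_1','weight_2','bottle_a','bottle_c','loupe','eraser','dish_1','swab_block']:
        for r in models.cut_out(q,n)[:3]:
            m=r['pixels']&(dd>0); 
            if m.sum()==0: continue
            k=c[m]; print(q,round(r['score'],2),r['at'],m.sum(),np.median(k,0),np.percentile(k,2,axis=0),np.percentile(k,98,axis=0))
E
```

```text
0.0 [240.1 630.6 178.6] [[-0.9  0.4 -0. ]
 [ 0.4  0.9 -0. ]
 [ 0.  -0.  -1. ]]
top [[  -0.    -1.     0.1  429.5]
 [  -1.     0.     0.    40.4]
 [  -0.    -0.1   -1.  1435.6]
 [   0.     0.     0.     1. ]]
panel 0.88 [315.1, 205.1] 6027 [540.8  75.2  66.2] [454.8 -50.7  12.7] [622.3 199.8  90.7]
panel 0.7 [310.2, 212.8] 145 [532.3  74.7  64.5] [516.6  58.3  56.5] [547.7  90.7  72.3]
panel 0.27 [209.7, 257.0] 279 [419.6 352.2  20.3] [398.6 325.1   0.2] [438.5 379.1  26.2]
fill_1 0.63 [309.1, 213.6] 132 [533.9  74.2  64.8] [518.8  58.2  57.7] [547.6  90.1  72.2]
tester 0.59 [310.7, 204.0] 6082 [540.2  73.3  65.7] [452.9 -50.7   4.9] [623.2 198.6  90.7]
tester 0.59 [209.9, 258.0] 230 [419.3 348.9  20.6] [402.5 323.9  12.2] [436.8 374.6  26.2]
tester 0.55 [445.7, 230.9] 880 [ 477.3 -276.    68.4] [ 446.6 -321.1    5.5] [ 514.  -220.9   75.8]
block 0.68 [211.0, 259.6] 277 [419.4 350.7  20.4] [399.6 323.8   1.9] [438.4 378.3  26.2]
block 0.65 [218.5, 242.8] 396 [468.5 312.2  76.4] [445.5 296.1  -0.8] [496.1 343.5 108.8]
block 0.64 [443.5, 230.7] 853 [ 476.6 -276.5   68.5] [ 446.9 -320.9 
[... 2533 characters left out ...]
 ] [445.7 294.2   7.2] [491.1 328.  108.1]
bottle_a 0.84 [218.4, 210.2] 560 [388.1 269.6  53. ] [372.5 258.    2.8] [451.6 310.1 102.7]
bottle_c 0.85 [225.5, 189.6] 384 [460.8 303.2  67. ] [445.7 294.2   7.2] [491.1 328.  108.1]
bottle_c 0.84 [218.4, 210.2] 560 [388.1 269.6  53. ] [372.5 258.    2.8] [451.6 310.1 102.7]
loupe 0.55 [243.9, 188.7] 195 [555.3 314.6  30.9] [543.1 303.5   3.5] [581.1 340.4  44.4]
eraser 0.51 [341.8, 274.1] 170 [ 361.  -146.1   12.4] [ 344.6 -163.3    1.1] [ 386.  -128.4   15.8]
dish_1 0.67 [345.4, 181.7] 121 [787.4  59.    6.4] [752.7  37.4   0.9] [813.4  80.5  13.6]
swab_block 0.98 [373.3, 194.7] 631 [706.8 -65.5  32.4] [ 700.1 -119.1    4.6] [735.8   0.7  44.2]
```

View pics/scene.png

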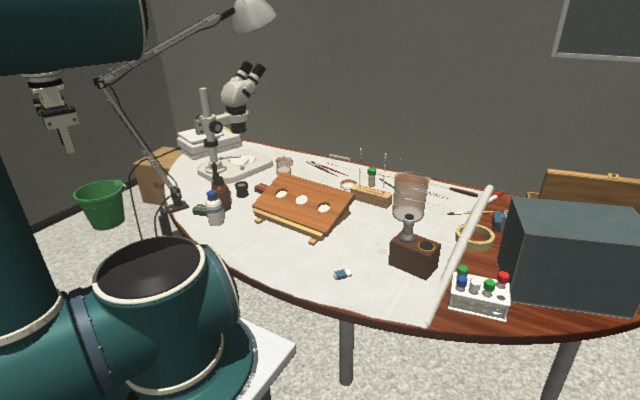

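View pics/both.png

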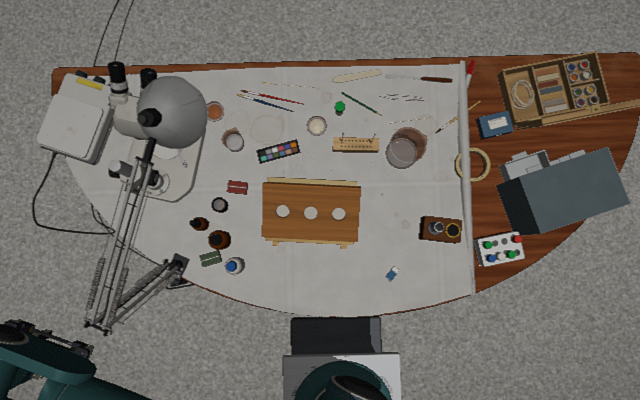

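```bash
python3 - <<'E'
from h import *
np.set_printoptions(precision=3,suppress=True)
for n in('top','scene'):
    a,d=cams.capture(n); c=cloud(n,d)
    m=(models.cut_out('panel',n)[0]['pixels'])&(d>0); k=c[m]; k=k[(k[:,2]>35)&(k[:,0]>462)&(k[:,0]<615)]
    for _ in range(8):
        A=np.c_[k[:,:2],np.ones(len(k))]; p=np.linalg.lstsq(A,k[:,2],rcond=None)[0]; r=k[:,2]-A@p; k=k[abs(r)<max(2,2*r.std())] if abs(r).max()>2 else k
    sl=np.hypot(p[0],p[1]); print(n,p,'slope',np.arctan(sl),'yaw',np.degrees(np.arctan2(p[1],p[0])),r.std(),len(k))
    q=c.reshape(-1,3); q=q[(q[:,0]>440)&(q[:,0]<640)&(abs(q[:,1]-75)<150)]
    h=(q[:,2]-np.c_[q[:,:2],np.ones(len(q))]@p)*np.cos(np.arctan(sl))
    for y0 in(0,75,150):
        w=(abs(q[:,1]-y0)<25)&(abs(q[:,0]-537)<25); low=w&(h<-5)&(h>-12); print(y0,low.sum(),w.sum(),q[low].mean(0) if low.sum() else '')
    # top of block & tester
    q=c.reshape(-1,3)
    w=(abs(q[:,0]-478)<60)&(abs(q[:,1]+274)<75)
    b=q[w&(abs(q[:,2]-71)<4)]; print('blk',len(b),cv2.minAreaRect(b[:,:2].astype(np.float32)))
    for lo,hi in((80,128),(128,145)):
        t=q[w&(q[:,2]>lo)&(q[:,2]<hi)]; print('tester',len(t),t.mean(0),t.min(0),t.max(0))
print(arm.sense()['t'])
E
```

```text
top [   0.364   -0.027 -127.272] slope 0.3498882359974797 yaw -4.184648819375428 2.21559124034924 4170
0 113 366 [529.404  -0.768  56.459]
75 9 354 [537.279  75.712  60.233]
150 112 353 [541.035 149.527  56.312]
blk 542 ((480.4065246582031, -273.3230895996094), (100.82656860351562, 62.05244064331055), 81.73030090332031)
tester 55 [ 483.262 -246.732  108.64 ] [ 471.265 -286.849   80.412] [ 498.111 -239.52   127.991]
tester 54 [ 483.04  -252.31   132.135] [ 472.618 -262.2    128.025] [ 492.892 -239.955  137.803]
scene [   0.363   -0.027 -124.387] slope 0.3487590279294702 yaw -4.192578306538348 1.2486537739933148 2771
0 81 404 [534.29    2.92   60.327]
75 0 380 
150 66 350 [546.604 154.05   60.593]
blk 586 ((480.1992492675781, -274.29986572265625), (101.5562973022461, 67.07279968261719), 81.59886932373047)
tester 188 [ 475.133 -255.166  104.663] [ 469.575 -264.879   80.469] [ 486.542 -240.789  127.771]
tester 62 [ 479.941 -253.936  132.814] [ 470.864 -263.606  128.074] [ 491.096 -242.077  136.026]
1.5
```

```bash
python3 - <<'E'
from h import *
np.set_printoptions(precision=3,suppress=True)
a,d=cams.capture('top'); c=cloud('top',d)
b,e=cams.capture('scene'); c2=cloud('scene',e)
v,u=np.mgrid[0:400,0:640]
p=np.r_[c[(d>0)&~((v>310)&(u<420))],c2[(e>0)&(u>75)&(v<235)&~((u<145)&(v<75))]]
p=p[(p[:,2]>100)&(np.abs(p[:,1])<900)&(p[:,0]<1000)&(p[:,0]>-100)]
r=np.hypot(p[:,0],p[:,1]); az=np.degrees(np.arctan2(p[:,1],p[:,0]))
for a0 in range(-45,95,5):
  w=(az>=a0)&(az<a0+5)
  s=[]
  for z0,z1 in((100,200),(200,300),(300,450),(450,650),(650,1500)):
    k=w&(p[:,2]>z0)&(p[:,2]<z1); s.append(f'{np.percentile(r[k],1):.0f}/{k.sum()}' if k.sum()>2 else '-')
  print(a0,s)
s=arm.sense(); i=cams.camera_info('wrist'); R=np.array(s['orientation']); P=np.array(i['pose'])
print(R,s['ee_pos'],s['joint_positions'],s['t']); print('cam in tool',R.T@(P[:3,3]-s['ee_pos']),R.T@P[:3,:3],i['fx'],i['cx'],i['cy'])
E
```

```text
-45 ['683/5373', '978/172', '-', '-', '-']
-40 ['717/3112', '887/361', '-', '-', '-']
-35 ['767/389', '878/37', '-', '63/3', '-']
-30 ['533/264', '-', '-', '62/19', '-']
-25 ['-', '-', '-', '62/19', '-']
-20 ['677/391', '-', '-', '62/31', '-']
-15 ['675/381', '-', '-', '65/17', '-']
-10 ['723/33', '-', '-', '71/3', '-']
-5 ['721/26', '-', '-', '-', '-']
0 ['-', '-', '-', '-', '-']
5 ['-', '-', '-', '-', '-']
10 ['-', '-', '-', '-', '-']
15 ['-', '-', '-', '727/137', '-']
20 ['-', '-', '-', '694/3309', '-']
25 ['851/12', '849/147', '859/769', '695/2025', '-']
30 ['479/447', '826/1202', '852/1389', '639/699', '-']
35 ['477/658', '753/1087', '789/184', '608/690', '-']
40 ['766/92', '767/152', '-', '586/596', '-']
45 ['558/256', '-', '562/272', '568/405', '-']
50 ['554/478', '554/476', '553/563', '617/3', '-']
55 ['-', '550/87', '543/545', '-', '-']
60 ['-', '-', '587/14', '-', '-']
65 ['-', '-', '586/20', '-', '-']
70 ['-', '-', '-', '-', '-']
75 ['-', '-', '-', '-', '-']
80 ['-', '-', '-', '-', '-']
85 ['-', '-', '-', '-', '-']
90 ['-', '-', '-', '-', '-']
[[-0.935  0.356 -0.   ]
 [ 0.356  0.935 -0.   ]
 [ 0.    -0.    -1.   ]] [240.178 630.83  179.334] [66.991  6.647 82.598  0.    90.756 -2.164] 1.6
cam in tool [  65.395    0.049 -204.362] [[ 0.001 -0.972 -0.237]
 [ 1.     0.001 -0.   ]
 [ 0.001 -0.237  0.972]] 288.3184217973427 313.80493886370124 198.08429369404928
```

jog_arm(
  steps=[
    {"y":-0.8},
    {"y":-0.9},
    {"y":-0.9},
    {"y":-0.9},
    {"y":-0.9},
    {"y":-0.9},
    {"y":-0.8,"z":-0.3},
    {"y":-0.6,"z":-0.3},
    {"y":-0.3,"z":-0.3},
  ],
)

```text
invalid input at $.steps[0]: expected keys x, y, z, wx, wy, wz, gripper
```

jog_arm(
  steps=[
    {"x":0,"y":-0.8,"z":0,"wx":0,"wy":0,"wz":0,"gripper":93},
    {"x":0,"y":-0.9,"z":0,"wx":0,"wy":0,"wz":0,"gripper":93},
    {"x":0,"y":-0.9,"z":0,"wx":0,"wy":0,"wz":0,"gripper":93},
    {"x":0,"y":-0.9,"z":0,"wx":0,"wy":0,"wz":0,"gripper":93},
    {"x":0,"y":-0.9,"z":0,"wx":0,"wy":0,"wz":0,"gripper":93},
    {"x":0,"y":-0.9,"z":0,"wx":0,"wy":0,"wz":0,"gripper":93},
    {"x":0,"y":-0.8,"z":-0.3,"wx":0,"wy":0,"wz":0,"gripper":93},
    {"x":0,"y":-0.6,"z":-0.3,"wx":0,"wy":0,"wz":0,"gripper":93},
    {"x":0,"y":-0.3,"z":-0.3,"wx":0,"wy":0,"wz":0,"gripper":93},
  ],
)

```text
t: 2.72
ee_pos: [140.3, 368.4, 216.2]
orientation: [[-0.935, 0.356, 0.0], [0.356, 0.935, 0.001], [-0.0, 0.001, -1.0]]
ft_force: [0.3, 0.5, 0.5]
grip_width: 1.004
finger_force: 0.0
```

jog_arm(
  steps=[
    {"x":-0.95,"y":-0.24,"z":0,"wx":0,"wy":0,"wz":0,"gripper":93},
    {"x":-0.95,"y":-0.24,"z":0,"wx":0,"wy":0,"wz":0,"gripper":93},
    {"x":-0.95,"y":-0.24,"z":0,"wx":0,"wy":0,"wz":0,"gripper":93},
    {"x":-0.95,"y":-0.24,"z":0,"wx":0,"wy":0,"wz":0,"gripper":93},
    {"x":-0.95,"y":-0.24,"z":0,"wx":0,"wy":0,"wz":0,"gripper":93},
    {"x":-0.8,"y":-0.74,"z":0,"wx":0,"wy":0,"wz":0,"gripper":93},
    {"x":-0.8,"y":-0.74,"z":0,"wx":0,"wy":0,"wz":0,"gripper":93},
    {"x":-0.8,"y":-0.74,"z":0,"wx":0,"wy":0,"wz":0,"gripper":93},
    {"x":-0.8,"y":-0.74,"z":0,"wx":0,"wy":0,"wz":0,"gripper":93},
    {"x":-0.8,"y":-0.74,"z":0,"wx":0,"wy":0,"wz":0,"gripper":93},
  ],
)

```text
t: 3.98
ee_pos: [398.7, 60.0, 215.7]
orientation: [[-0.935, 0.356, 0.0], [0.356, 0.935, 0.0], [-0.0, 0.0, -1.0]]
ft_force: [0.3, -0.4, 0.1]
grip_width: 0.997
finger_force: 0.0
```

jog_arm(
  steps=[
    {"x":-0.6,"y":0,"z":0,"wx":0,"wy":0,"wz":-0.97,"gripper":93},
    {"x":-0.6,"y":0,"z":0,"wx":0,"wy":0,"wz":-0.97,"gripper":93},
    {"x":-0.6,"y":0,"z":0,"wx":0,"wy":0,"wz":-0.97,"gripper":93},
    {"x":0,"y":0,"z":0,"wx":0,"wy":0,"wz":0,"gripper":93},
  ],
)

```text
t: 4.47
ee_pos: [468.1, 42.2, 214.8]
orientation: [[-0.997, 0.073, -0.002], [0.073, 0.997, -0.0], [0.002, -0.0, -1.0]]
ft_force: [-0.4, 0.2, 0.1]
grip_width: 0.997
finger_force: 0.0
```

```bash
cat > fills.py <<'E'
from h import *
np.set_printoptions(precision=3,suppress=True)
s=arm.sense(); print(s['ee_pos'],s['orientation'],s['t'])
a,d=cams.capture('wrist'); c=cloud('wrist',d)
import sys; save(sys.argv[1],a)
k=c[(d>0)&(c[...,0]>470)&(c[...,0]<605)&(abs(c[...,1]-75)<115)]
for _ in range(10):
    A=np.c_[k[:,:2],np.ones(len(k))]; p=np.linalg.lstsq(A,k[:,2],rcond=None)[0]; r=k[:,2]-A@p; k=k[abs(r)<max(1.5,2*r.std())]
print('plane',p,'slope',np.arctan(np.hypot(p[0],p[1])),'yaw',np.degrees(np.arctan2(p[1],p[0])),r.std())
for q in models.cut_out('fill_1','wrist')[:5]:
    m=q['pixels']&(d>0); x=c[m]; h=np.median(x[:,2]-np.c_[x[:,:2],np.ones(len(x))]@p)
    cc=cv2.minEnclosingCircle(np.argwhere(m)[:,::-1].astype(np.float32))
    print(round(q['score'],2),q['at'],m.sum(),'mean',x.mean(0),'mid',(x.min(0)+x.max(0))/2,'size',np.ptp(x,axis=0),'h',h,cc)
E
python3 fills.py w1
```

```text
[468.071  42.243 214.827] [[-0.997  0.073 -0.002]
 [ 0.073  0.997 -0.   ]
 [ 0.002 -0.    -1.   ]] 4.475
plane [   0.364   -0.029 -126.99 ] slope 0.35027999708176455 yaw -4.488254711976247 0.6934661054528761
0.77 [339.1, 233.4] 600 mean [533.914  71.596  65.27 ] mid [535.177  72.232  60.106] size [34.432 35.38  24.457] h -0.0318347370517813 ((340.2173767089844, 230.3478240966797), 14.258378028869629)
0.66 [390.5, 226.7] 195 mean [533.593 139.967  60.858] mid [507.018 124.527 151.723] size [ 90.502  70.308 205.634] h -9.58899216360561 ((394.78570556640625, 229.2142791748047), 12.505197525024414)
0.65 [283.9, 228.4] 556 mean [530.815  -3.639  56.807] mid [531.006  -3.729  55.711] size [31.796 35.569 16.589] h -9.580892226010704 ((282.65130615234375, 230.17140197753906), 13.424765586853027)
0.65 [89.4, 200.1] 4470 mean [ 473.278 -258.154   53.712] mid [ 481.995 -274.099   37.359] size [ 77.851 105.285  75.484] h 7.378021137972354 ((78.5, 202.5), 60.78249740600586)
```

View pics/w1.png

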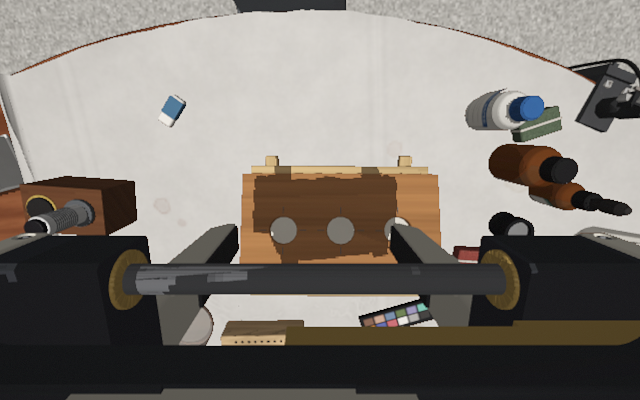

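jog_arm(
  steps=[
    {"x":-0.1,"y":-0.81,"z":0,"wx":0,"wy":0,"wz":0,"gripper":93},
    {"x":-0.1,"y":-0.81,"z":0,"wx":0,"wy":0,"wz":0,"gripper":93},
    {"x":-0.1,"y":-0.81,"z":0,"wx":0,"wy":0,"wz":0,"gripper":93},
    {"x":-0.1,"y":-0.81,"z":0,"wx":0,"wy":0,"wz":0,"gripper":93},
    {"x":-0.1,"y":-0.81,"z":0,"wx":0,"wy":0,"wz":0,"gripper":93},
    {"x":-0.1,"y":-0.81,"z":0,"wx":0,"wy":0,"wz":0,"gripper":93},
    {"x":-0.1,"y":-0.81,"z":0,"wx":0,"wy":0,"wz":0,"gripper":93},
    {"x":-0.1,"y":-0.81,"z":0,"wx":0,"wy":0,"wz":0,"gripper":93},
    {"x":-0.1,"y":-0.81,"z":0,"wx":0,"wy":0,"wz":0,"gripper":93},
    {"x":0,"y":0,"z":0,"wx":0,"wy":0,"wz":0,"gripper":93},
  ],
)

```text
t: 5.82
ee_pos: [481.4, -252.0, 215.4]
orientation: [[-0.997, 0.076, -0.0], [0.076, 0.997, -0.0], [0.0, -0.0, -1.0]]
ft_force: [0.8, 0.2, -0.9]
grip_width: 1.003
finger_force: 0.0
```

```bash
python3 - <<'E'
from h import *
np.set_printoptions(precision=3,suppress=True)
s=arm.sense(); R=np.array(s['orientation']);t=np.array(s['ee_pos']); print(t,s['t'])
a,d=cams.capture('wrist'); c=cloud('wrist',d); save('w2',a)
q=c[(d>0)]; w=np.hypot(q[:,0]-483,q[:,1]+252)<30; q=q[w]
for lo,hi in((66,73),(74,79),(80,100),(100,127),(129,140)):
    k=q[(q[:,2]>lo)&(q[:,2]<hi)]
    if len(k)>5: print(lo,len(k),k.mean(0),(k.min(0)+k.max(0))/2,np.ptp(k,axis=0))
k=q[(q[:,2]>129)&(q[:,2]<140)]; m=np.r_[(k.min(0)+k.max(0))/2]
print('TCP->cap in tool',R.T@(m-t))
E
```

```text
[ 481.357 -251.964  215.396] 5.825
66 971 [ 477.193 -251.288   69.268] [ 483.186 -253.064   69.873] [59.556 57.663  6.227]
74 214 [ 477.401 -253.247   75.284] [ 480.757 -253.852   76.339] [27.052 35.124  4.671]
80 54 [ 475.052 -252.781   90.955] [ 476.897 -254.138   90.161] [ 8.464 23.147 19.395]
100 133 [ 477.284 -253.274  117.945] [ 484.673 -253.947  113.535] [24.324 23.845 26.905]
129 310 [ 484.172 -253.907  133.051] [ 484.243 -253.573  132.178] [19.952 19.789  6.167]
TCP->cap in tool [-3.017 -1.379 83.218]
```

View pics/w2.png

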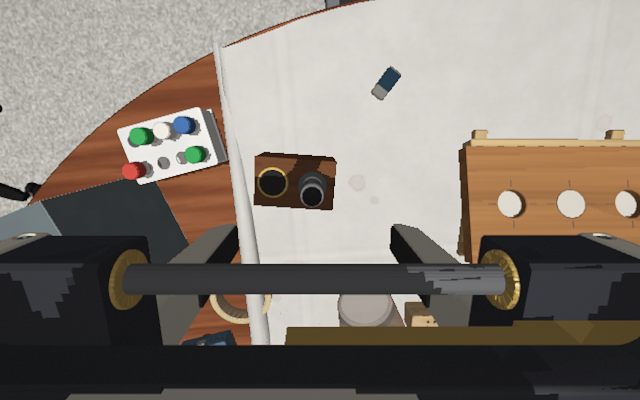

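jog_arm(
  steps=[
    {"x":-0.07,"y":-0.04,"z":0.8,"wx":0,"wy":0,"wz":0,"gripper":93},
    {"x":0,"y":0,"z":0.9,"wx":0,"wy":0,"wz":0,"gripper":93},
    {"x":0,"y":0,"z":0.9,"wx":0,"wy":0,"wz":0,"gripper":93},
    {"x":0,"y":0,"z":0.5,"wx":0,"wy":0,"wz":0,"gripper":93},
    {"x":0,"y":0,"z":0,"wx":0,"wy":0,"wz":0,"gripper":60},
    {"x":0,"y":0,"z":0,"wx":0,"wy":0,"wz":0,"gripper":15},
    {"x":0,"y":0,"z":0,"wx":0,"wy":0,"wz":0,"gripper":15},
    {"x":0,"y":0,"z":0,"wx":0,"wy":0,"wz":0,"gripper":15},
    {"x":0,"y":0,"z":0,"wx":0,"wy":0,"wz":0,"gripper":15},
  ],
  force=25,
)

```text
t: 7.0
ee_pos: [484.6, -252.8, 91.6]
orientation: [[-0.997, 0.073, 0.0], [0.073, 0.997, -0.0], [-0.0, -0.0, -1.0]]
ft_force: [0.4, 0.3, 0.1]
grip_width: 0.512
finger_force: 0.0
```

jog_arm(
  steps=[
    {"x":0,"y":0,"z":0,"wx":0,"wy":0,"wz":0,"gripper":0},
    {"x":0,"y":0,"z":0,"wx":0,"wy":0,"wz":0,"gripper":0},
    {"x":0,"y":0,"z":0,"wx":0,"wy":0,"wz":0,"gripper":0},
    {"x":0,"y":0,"z":0,"wx":0,"wy":0,"wz":0,"gripper":0},
    {"x":0,"y":0,"z":0,"wx":0,"wy":0,"wz":0,"gripper":0},
  ],
  force=25,
)

```text
t: 7.62
ee_pos: [484.5, -252.8, 91.4]
orientation: [[-0.997, 0.073, 0.0], [0.073, 0.997, -0.0], [-0.0, -0.0, -1.0]]
ft_force: [-0.7, -0.6, 0.0]
grip_width: 0.21
finger_force: 25.0
```

jog_arm(
  steps=[
    {"x":0,"y":0,"z":-0.3,"wx":0,"wy":0,"wz":0,"gripper":0},
    {"x":0,"y":0,"z":-0.5,"wx":0,"wy":0,"wz":0,"gripper":0},
    {"x":0,"y":0,"z":-0.6,"wx":0,"wy":0,"wz":0,"gripper":0},
    {"x":0,"y":0,"z":-0.6,"wx":0,"wy":0,"wz":0,"gripper":0},
    {"x":0,"y":0,"z":-0.5,"wx":0,"wy":0,"wz":0,"gripper":0},
    {"x":0,"y":0,"z":0,"wx":0,"wy":0,"wz":0,"gripper":0},
  ],
)

```text
t: 8.38
ee_pos: [485.1, -253.1, 193.5]
orientation: [[-0.997, 0.073, 0.002], [0.073, 0.997, -0.001], [-0.003, -0.001, -1.0]]
ft_force: [0.3, 0.3, -2.1]
grip_width: 0.208
finger_force: 25.0
```

```bash
python3 - <<'E'
from h import *
np.set_printoptions(precision=3,suppress=True)
s=arm.sense(); R=np.array(s['orientation']);t=np.array(s['ee_pos']); print(t,s['t'],s['ft_force'],s['finger_force'],s['grip_width'])
b,e=cams.capture('scene'); c=cloud('scene',e); r=models.cut_out('tester','scene')
for q in r[:3]:
    m=q['pixels']&(e>0); k=(c[m]-t)@R; print(q['score'],q['at'],m.sum(),np.percentile(k,[2,50,98],axis=0))
a,d=cams.capture('wrist'); c=cloud('wrist',d); r=models.cut_out('tester','wrist')
for q in r[:3]:
    m=q['pixels']&(d>0); k=(c[m]-t)@R; print('w',q['score'],q['at'],m.sum(),np.percentile(k,[2,50,98],axis=0))
u0,v0=(r and 310 or 310),200
im=np.hstack([cv2.resize(b[120:300,330:510],(400,400),interpolation=2),cv2.resize(a[120:280,230:390],(400,400),interpolation=2)])
save('lift',im)
E
```

```text
[ 485.084 -253.063  193.453] 8.375 [ 0.341  0.346 -2.078] 24.982594549655914 0.2084116372262681
0.79 [410.2, 197.2] 508 [[-163.874  -13.993  -43.955]
 [   9.138   -2.427    7.092]
 [  15.806   79.367  137.539]]
0.61 [201.8, 208.4] 145 [[101.978 576.332 167.231]
 [125.041 601.55  172.132]
 [134.371 624.099 189.402]]
0.29 [342.7, 274.8] 168 [[111.941  81.411 177.689]
 [133.     97.822 180.976]
 [149.453 114.782 191.173]]
w 0.55 [308.1, 219.8] 2250 [[ -8.909 -17.496 -40.156]
 [  7.782  -0.588 -27.134]
 [ 16.853  14.156 124.096]]
```

View pics/lift.png

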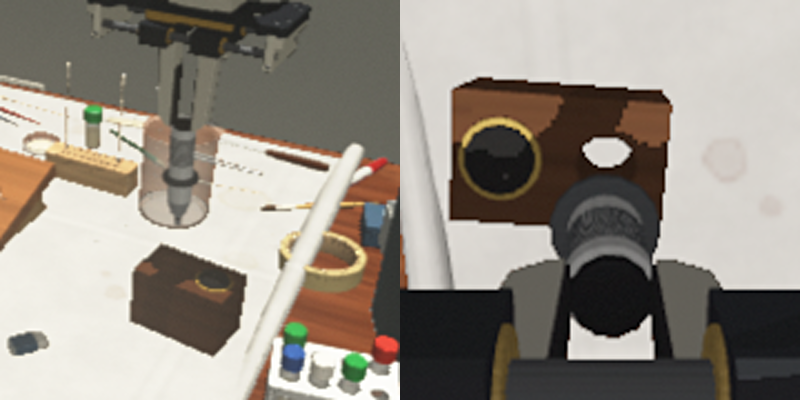

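jog_arm(
  steps=[
    {"x":-0.04,"y":0.5,"z":-0.3,"wx":0,"wy":0,"wz":0,"gripper":0},
    {"x":-0.04,"y":0.9,"z":-0.3,"wx":0,"wy":0,"wz":0,"gripper":0},
    {"x":-0.04,"y":0.9,"z":-0.3,"wx":0,"wy":0,"wz":0,"gripper":0},
    {"x":-0.04,"y":0.9,"z":-0.2,"wx":0,"wy":0,"wz":0,"gripper":0},
    {"x":-0.04,"y":0.9,"z":-0.2,"wx":0,"wy":0,"wz":0,"gripper":0},
    {"x":-0.04,"y":0.9,"z":0,"wx":0,"wy":0,"wz":0,"gripper":0},
    {"x":-0.04,"y":0.9,"z":0,"wx":0,"wy":0,"wz":0,"gripper":0},
    {"x":-0.04,"y":0.9,"z":0,"wx":0,"wy":0,"wz":0,"gripper":0},
    {"x":0,"y":0.9,"z":0,"wx":0,"wy":0,"wz":0,"gripper":0},
    {"x":0,"y":0.5,"z":0,"wx":0,"wy":0,"wz":0,"gripper":0},
  ],
)

```text
t: 9.82
ee_pos: [520.7, 76.0, 243.7]
orientation: [[-0.997, 0.071, -0.0], [0.071, 0.997, 0.0], [0.0, 0.0, -1.0]]
ft_force: [0.7, -0.7, -1.6]
grip_width: 0.21
finger_force: 25.0
```

jog_arm(
  steps=[
    {"x":0,"y":0,"z":0,"wx":0,"wy":-0.7,"wz":0,"gripper":0},
    {"x":0,"y":0,"z":0,"wx":0,"wy":-0.7,"wz":0,"gripper":0},
    {"x":0,"y":0,"z":0,"wx":0,"wy":-0.7,"wz":0,"gripper":0},
    {"x":0,"y":0,"z":0,"wx":0,"wy":-0.7,"wz":0,"gripper":0},
    {"x":0,"y":0,"z":0,"wx":0,"wy":-0.7,"wz":0,"gripper":0},
    {"x":0,"y":0,"z":0,"wx":0,"wy":0,"wz":0,"gripper":0},
  ],
)

```text
t: 10.58
ee_pos: [520.1, 74.4, 243.7]
orientation: [[-0.937, 0.072, 0.342], [0.068, 0.997, -0.024], [-0.343, 0.001, -0.939]]
ft_force: [-0.4, 0.1, -1.6]
grip_width: 0.206
finger_force: 25.0
```

```bash
cat > rel.py <<'E'
import sys
exec(open('fills.py').read())
R=np.array(s['orientation']);t=np.array(s['ee_pos'])
n=np.r_[-p[:2],1]; n/=np.linalg.norm(n)
print('n in tool',R.T@n,'force',s['ft_force'],s['finger_force'])
g=(c[d>0]-t)@R
for nm,lo,hi in(('cap',-48,-36),('collar',8,24)):
    w=(g[:,2]>lo)&(g[:,2]<hi)&(np.hypot(g[:,0],g[:,1])<24); k=g[w]
    if len(k)>5: print(nm,len(k),np.percentile(k,[1,50,99],axis=0))
for F in np.array([[534,73.5,p@[534,73.5,1]]]): print('F in tool',R.T@(F-t))
E
python3 rel.py w3
```

```text
[520.095  74.356 243.745] [[-0.937  0.072  0.342]
 [ 0.068  0.997 -0.024]
 [-0.343  0.001 -0.939]] 10.575
plane [ -0.991   0.21  620.824] slope 0.7918022346695852 yaw 168.03227140946595 95.93049072028337
0.78 [256.2, 141.8] 544 mean [531.8    -3.932  56.868] mid [532.497  -4.028  56.98 ] size [34.712 32.23  14.087] h -36.22668683020916 ((255.5, 141.5), 13.946425437927246)
0.72 [311.6, 144.3] 602 mean [534.228  71.354  65.098] mid [535.196  70.911  59.312] size [33.61  34.297 25.644] h -41.33975729021688 ((312.29364013671875, 142.08729553222656), 14.11748218536377)
0.61 [246.4, 229.0] 874 mean [699.154 -56.211  28.893] mid [576.407 -25.837 176.328] size [271.087 186.436 353.557] h 112.67984598117229 ((247.5, 228.5), 36.91215515136719)
0.31 [488.8, 140.5] 1175 mean [561.71  317.098  30.099] mid [567.199 335.103  20.877] size [46.066 70.582 44.155] h -98.89378739108997 ((488.5, 138.0), 22.07383918762207)
n in tool [-0.903 -0.097 -0.418] force [-0.364  0.086 -1.644] 24.9753937125206
cap 1218 [[ -9.243 -18.945 -47.59 ]
 [  3.816  -0.403 -42.083]
 [ 11.296  18.745 -36.214]]
collar 646 [[ -5.222 -18.831   8.671]
 [ 12.636  -2.922  15.285]
 [ 20.55   15.285  19.016]]
F in tool [ 33.806   0.055 133.092]
```

View pics/w3.png

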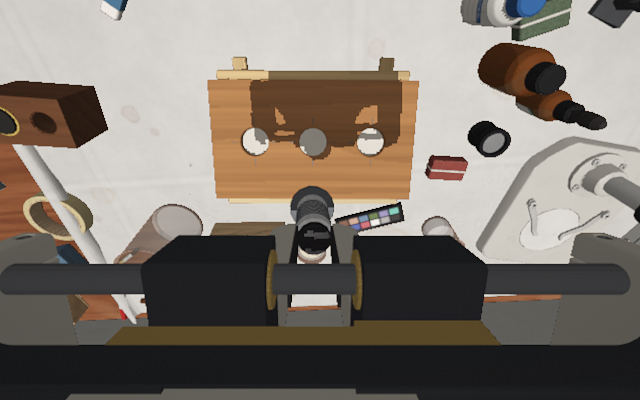

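jog_arm(
  steps=[
    {"x":0.4,"y":0,"z":0,"wx":0,"wy":0,"wz":0,"gripper":0},
    {"x":0.43,"y":0,"z":0.2,"wx":0,"wy":0,"wz":0,"gripper":0},
    {"x":0,"y":0,"z":0.3,"wx":0,"wy":0,"wz":0,"gripper":0},
    {"x":0,"y":0,"z":0.3,"wx":0,"wy":0,"wz":0,"gripper":0},
    {"x":0,"y":0,"z":0.25,"wx":0,"wy":0,"wz":0,"gripper":0},
    {"x":0,"y":0,"z":0,"wx":0,"wy":0,"wz":0,"gripper":0},
  ],
)

```text
t: 11.42
ee_pos: [504.4, 74.5, 191.3]
orientation: [[-0.938, 0.073, 0.34], [0.068, 0.997, -0.025], [-0.341, -0.0, -0.94]]
ft_force: [-0.7, 0.4, -1.0]
grip_width: 0.211
finger_force: 25.0
```

```bash
python3 - <<'E'
from h import *
np.set_printoptions(precision=2,suppress=True)
s=arm.sense(); R=np.array(s['orientation']);t=np.array(s['ee_pos']); print(t,s['t'],s['ft_force'])
F=np.array([534.2,73.7,65.7]); print('F in tool',R.T@(F-t))
ims=[]
for n in('scene','wrist'):
    a,d=cams.capture(n); i=cams.camera_info(n); P=np.linalg.inv(np.array(i['pose']))
    def pr(X):
        x=P[:3,:3]@X+P[:3,3]; return np.array([i['fx']*x[0]/x[2]+i['cx'],i['fy']*x[1]/x[2]+i['cy']])
    tip=t+R@np.r_[0,0,73.4]; u=pr(tip); print(n,'tip px',u,'F px',pr(F))
    u0=np.int32(u)-40; ims.append(cv2.resize(a[u0[1]:u0[1]+80,u0[0]:u0[0]+80],(400,400),interpolation=cv2.INTER_CUBIC))
    c=cloud(n,d); q=c[(d>0)&(c[...,2]<96)&(c[...,0]>475)&(c[...,0]<600)&(abs(c[...,1]-75)<115)]
    for _ in range(12):
        A=np.c_[q[:,:2],np.ones(len(q))]; p=np.linalg.lstsq(A,q[:,2],rcond=None)[0]; r=q[:,2]-A@p; q=q[abs(r)<max(1.5,2*r.std())]
    print('plane',p,len(q),'z at F',p@np.r_[F[:2],1])
save('tip',np.hstack(ims))
E
```

```text
[504.44  74.54 191.31] 11.425 [-0.66  0.37 -1.01]
F in tool [ 14.89   1.38 128.22]
scene tip px [299.78 182.12] F px [301.26 199.34]
plane [ -1.36  -0.28 504.91] 4597 z at F -243.2505061314572
wrist tip px [313.46 195.24] F px [314.7  172.07]
plane [   0.37   -0.03 -127.22] 17758 z at F 65.70803402921962
```

View pics/tip.png

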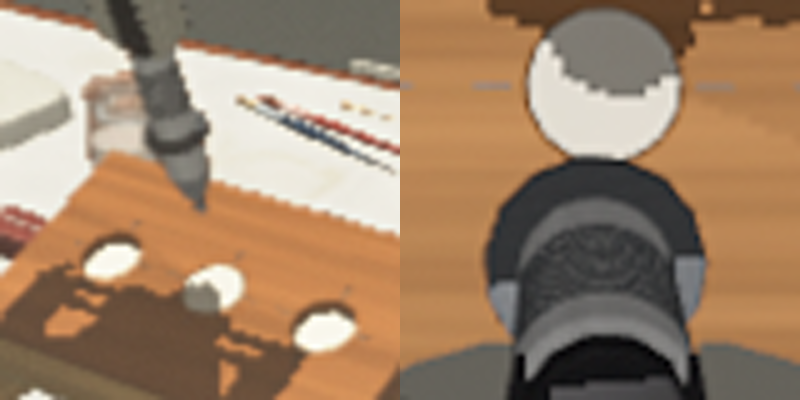

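jog_arm(
  steps=[
    {"x":0.35,"y":0.03,"z":0.2,"wx":0,"wy":0,"wz":0,"gripper":0},
    {"x":0,"y":0,"z":0.35,"wx":0,"wy":0,"wz":0,"gripper":0},
    {"x":0,"y":0,"z":0.35,"wx":0,"wy":0,"wz":0,"gripper":0},
    {"x":0,"y":0,"z":0.25,"wx":0,"wy":0,"wz":0,"gripper":0},
    {"x":0,"y":0,"z":0,"wx":0,"wy":0,"wz":0,"gripper":0},
    {"x":0,"y":0,"z":0,"wx":0,"wy":0,"wz":0,"gripper":0},
  ],
)

```text
t: 12.28
ee_pos: [507.3, 75.7, 144.8]
orientation: [[-0.937, 0.073, 0.342], [0.068, 0.997, -0.025], [-0.343, 0.0, -0.939]]
ft_force: [-0.6, 0.1, -1.9]
grip_width: 0.206
finger_force: 25.0
```

```bash
cat > chk.py <<'E'
from h import *
np.set_printoptions(precision=2,suppress=True)
f=[];P=[]
for k in range(6):
    if k: a,d=cams.capture('scene')
    s=arm.sense(); R=np.array(s['orientation']); f.append(R.T@s['ft_force']); P.append(s['ee_pos'])
t=np.mean(P,0); f=np.array(f); print(t,s['t'],'force tool',f.mean(0),f.std(0)); n=np.array([-.342,.026,.939])
print('n in tool',R.T@n,'F in tool',R.T@(np.array([534.2,73.7,65.7])-t))
E
python3 chk.py
```

```text
[507.25  75.72 144.95] 12.525 force tool [ 0.56 -0.11  1.79] [0.68 0.49 0.52]
n in tool [-0.  0. -1.] F in tool [ 1.83 -0.06 83.71]
```

jog_arm(
  steps=[
    {"x":0,"y":0,"z":0.1,"wx":0,"wy":0,"wz":0,"gripper":0},
    {"x":0,"y":0,"z":0.1,"wx":0,"wy":0,"wz":0,"gripper":0},
    {"x":0,"y":0,"z":0,"wx":0,"wy":0,"wz":0,"gripper":0},
    {"x":0,"y":0,"z":0,"wx":0,"wy":0,"wz":0,"gripper":0},
  ],
)

```text
t: 13.02
ee_pos: [509.8, 75.5, 137.0]
orientation: [[-0.937, 0.073, 0.342], [0.068, 0.997, -0.025], [-0.343, -0.0, -0.939]]
ft_force: [-0.5, -0.4, -1.8]
grip_width: 0.206
finger_force: 25.0
```

```bash
python3 chk.py
```

```text
[509.86  75.5  137.06] 13.275 force tool [0.45 0.16 1.46] [0.43 0.35 0.29]
n in tool [ 0.  0. -1.] F in tool [ 1.55 -0.03 75.4 ]
```

jog_arm(
  steps=[
    {"x":0,"y":0,"z":0.05,"wx":0,"wy":0,"wz":0,"gripper":0},
    {"x":0,"y":0,"z":0.05,"wx":0,"wy":0,"wz":0,"gripper":0},
    {"x":0,"y":0,"z":0,"wx":0,"wy":0,"wz":0,"gripper":0},
    {"x":0,"y":0,"z":0,"wx":0,"wy":0,"wz":0,"gripper":0},
  ],
)

```text
t: 13.78
ee_pos: [511.3, 75.4, 133.4]
orientation: [[-0.937, 0.073, 0.342], [0.068, 0.997, -0.025], [-0.343, 0.0, -0.939]]
ft_force: [-0.8, -0.2, 0.6]
grip_width: 0.209
finger_force: 25.0
```

```bash
python3 chk.py
```

```text
[511.25  75.41 133.33] 14.025 force tool [ 0.55 -0.28 -0.25] [0.21 0.6  0.33]
n in tool [ 0.  0. -1.] F in tool [ 1.57 -0.04 71.42]
```

jog_arm(
  steps=[
    {"x":0,"y":0,"z":0.05,"wx":0,"wy":0,"wz":0,"gripper":0},
    {"x":0,"y":0,"z":0.05,"wx":0,"wy":0,"wz":0,"gripper":0},
    {"x":0,"y":0,"z":0,"wx":0,"wy":0,"wz":0,"gripper":0},
    {"x":0,"y":0,"z":0,"wx":0,"wy":0,"wz":0,"gripper":0},
  ],
)

```text
t: 14.52
ee_pos: [512.6, 75.3, 129.6]
orientation: [[-0.937, 0.073, 0.342], [0.068, 0.997, -0.025], [-0.343, 0.0, -0.939]]
ft_force: [-1.7, 0.5, 0.8]
grip_width: 0.208
finger_force: 25.0
```

```bash
python3 chk.py; python3 - <<'E'
from h import *
a,d=cams.capture('scene'); b,e=cams.capture('wrist')
f=lambda x,u,v:cv2.resize(x[v-40:v+40,u-40:u+40],(400,400),interpolation=2)
save('end',np.hstack([f(a,301,199),f(b,314,190)]))
E
```

```text
[512.61  75.3  129.57] 14.775 force tool [ 0.57 -0.25 -2.24] [0.45 0.41 0.46]
n in tool [ 0.  0. -1.] F in tool [ 1.57 -0.03 67.42]
```

View pics/end.png

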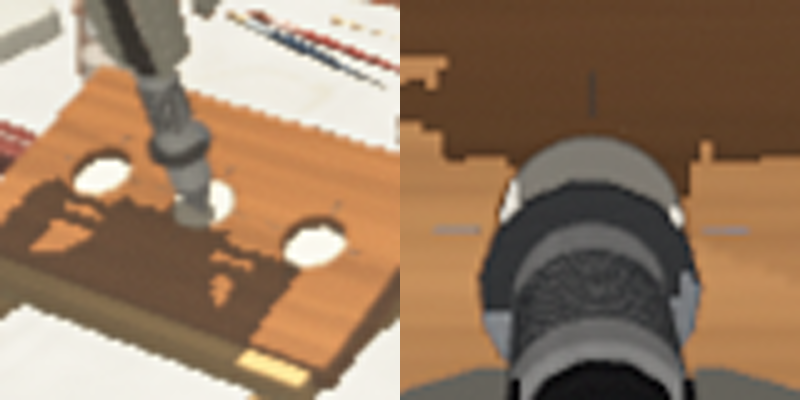

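```bash
python3 -c "
from station import arm
print(arm.sign_off())"
```

```text
the job is handed in; nothing more can be done
None
```

I handed the job in at about 15 s with the tester still gripped and square to the middle (finished) fill; its verdict was not shown. By my estimates the tip is within about 2 mm of the tick centre and the plunger about 5.6 mm in at roughly 3.8 N, and I saw no contact with anything else.

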